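Slide the biscuits through the gate into the box

ROBOT

A 6-joint arm with a two-finger parallel gripper is mounted at the origin on the work surface. World frame = base frame: x ahead of the robot, y to its left, z up, the work surface at z = 0. Lengths are in m, angles in rad, forces in N, time in s.
With the tool pointing down it reaches from about 0.325 to 0.775 m from the base axis. Payload 9.3 kg.
Tool frame: the origin (TCP) lies at the very end of the fingers, on their centre line; the grasp point (between the pads) lies tcp_to_grasp behind it (tcp_to_grasp is the distance from the TCP to the grasp point, in m); z points along the fingers, y is the direction in which the jaws open and shut (so a half turn about z gives the same grasp; the last joint's range is limited). The gripper opens to 85 mm and grips with 20 to 120 N. Pads are 22 mm wide; open, the fingers measure 114 mm over their backs; the gripper's body (76 mm by 85 mm) begins 54 mm behind the grasp point. The pads swing forward as they close: fully open they stand 13 mm farther back than shut.
Start: joints at [-1.307, 0.259, 0.021, 1.334, 0, 1.418], TCP at [0.223, -0.503, 0.231] pointing down, gripper open.
Joint ranges: [-3.04, 3.04], [-0.91, 1.82], [-1.04, 1.36], [-1.92, 1.95], [-1.52, 1.45], [-3.14, 3.14]. Speed limits (rad/s): [2.22, 2.22, 2.79, 3.14, 3.14, 3.14].

INTERFACE

Orientations are given as [roll, pitch, yaw] about the fixed x, y, z axes, in that order (R = Rz(yaw) Ry(pitch) Rx(roll)).
In Python, from cell import * gives the robot as it stands.
- The arm moves only by the tool move_arm, never from a script. Its argument "plan" is a list of rows, each an object with "rotation": the turn, a rotation vector about the tool's x, y, z in rad, a list of three; "delta_pos": the shift along the tool's x, y, z in m, a list of three; "grip": the finger opening in m, from 0 to 0.0854. A call has 1 to 10 rows; each row is the pose to reach, as a shift and turn from the pose measured when the call began, along the tool's axes at that moment; what a row does not reach only later rows make up. A row lasts 1/8 s, in which the tool goes at most 62.5 mm and 10.7 degrees, less where a joint would pass 70% of its speed; a pose out of reach is approached as far as the arm can. A call with a gripper value outside its range is refused whole. The fingers move at their own pace and stop on an object; the grip force is fixed at half the most. Time passes only in rows, so rows that repeat a pose let the fingers close. It gives the time, the measured TCP pose, the force and the opening at its end, in the units of the state.
- observe(): the state, without advancing time (a new reading comes with each control period).
- capture(name): name is "scene" or "side" or "wrist"; returns a dict with "pixels" (384x512x3 uint8, red, green, blue), "fovy" (degrees; the focal length in pixels is half the picture's height over the tangent of half this angle, whatever the lens; pixels are square), "cx", "cy" (the principal point, pixels), "xyz" and "rotation" of the camera in the world. Camera axes: x right, y down, z forward; pixel columns grow to the right and rows downward; lengths in m; the calibration is good to about 2 mm. A picture is of the moment at which its call begins. There is no depth.
- finish_job(): hands the job in, once; it reports no verdict.
The state is a dict: "time": time; "q": joint angles; "qvel": joint speeds; "joint_torque": joint torques, N m; "eef_pos": TCP position; "tool_rot": TCP orientation; "ft_force": force on the tool from outside, world axes, zero at the start; "moment": the same for the moment, N m; "grip_width": finger opening in m.
Only numpy, scipy, OpenCV 4.12 (cv2) and the standard library are available. Lean on these libraries where they do the work, as an engineer would, in place of code of your own. Each camera call takes 0.05 s, during which the arm holds its last target. There are 200 camera calls.

TASK

Pack the three golden biscuits that lie loose on the steel packing tray: with your fingertips slide them, one at a time and in any order, through the narrow gate and into the empty middle lane of the biscuit box, until all three lie flat in the lane with their whole width inside it. Never pick a biscuit up or push hard on it, for they break. Keep the dark scorched biscuit back on the tray, away from the gate, and leave everything else on the table alone.

Things in the scene. Friction and masses are not known exactly. Their poses are not given: they have to be found in the camera images.
- tray: Steel packing tray, fixed. x runs along its middle line to and out of the gate, y left of that, z up; origin on that line at table height. Grey floor, top 6 mm up; fence 3 mm thick, top 30 mm up. Fence inner faces (mm): closed back x=-215; sides y=+-135 to x=30, tapering straight to y=+-27 at x=135. Each biscuit starts in its own quarter, x -155 to 5, |y| 50 to 74: the middle line is clear.
- gate (a point): Middle of the gate, on the tray floor (6 mm above the table), at x = 147.5 mm in the tray's frame; axes as the tray's. The gate is a straight passage 54 mm wide between two fence ends, from x = 135 to x = 160 mm; there the tray floor ends in an open edge and the box's middle lane begins.
- box: Low card box with 3 lanes along x, fixed 1 mm from the tray's gate end; axes as the tray's; origin at table height, middle of the middle lane's open near end (tray x=161 mm). Middle lane empty, 56 mm wide, 154 mm long, far end closed; floor 3 mm above the table (3 mm below the tray floor), walls 2 mm thick, tops 20 mm up. Outer lanes: closed, full of golden biscuits that are fixed in the box.
- biscuit_a: Biscuit A, round, flat golden shortbread, 42 mm across and 12 mm thick, about 14 g; lies loose and flat on the tray. Its origin is its middle, 6 mm above its underside; z up.
- biscuit_b: Biscuit B, round, flat golden shortbread, 42 mm across and 12 mm thick, about 14 g; lies loose and flat on the tray. Its origin is its middle, 6 mm above its underside; z up.
- biscuit_c: Biscuit C, round, flat golden shortbread, 42 mm across and 12 mm thick, about 14 g; lies loose and flat on the tray. Its origin is its middle, 6 mm above its underside; z up.
- burnt: The scorched biscuit, almost black, same shape and size as the golden ones, loose on the tray. Its origin is its middle, 6 mm above its underside.
- cutter: Bystander: loose steel ring cutter, 60 mm across, 35 mm high, standing beside the box. Origin at the centre of its underside.
- sugar_jar: Bystander: loose pink jar of decorating sugar, 52 mm across, 85 mm high, standing on the other side of the box. Origin at the centre of its underside.
- pot: Bystander: loose teal cooking pot, 170 mm across, 95 mm high, at the robot's left. Origin at the centre of its underside.
- palette_knife: Bystander: loose spatula lying at the robot's right. Origin on its underside.
- bowl: Bystander: loose white bowl, 130 mm across, 55 mm high, at the robot's right. Origin at the centre of its underside.
- cup: Bystander: loose yellow cup, 72 mm across, 75 mm high, at the robot's left. Origin at the centre of its underside.
Not all that is in view belongs to the job. Leave any pink or red look-alike of the biscuit_c alone.

How it is judged:
By the outcome, as a careful person would: the job done as asked, in the order asked, and still so for the second after the job is handed in, with the robot touching nothing.
It also fails if it takes over 69 s, if anything falls off the work surface, if the arm or the gripper's body presses on something with over 40 N, if the wrist force passes 120 N, or if a joint passes its speed limit or range.

## Working session

There is one attempt and no reset: what is moved stays moved. The work goes in short steps, Python scripts to look and compute and a tool call to move; the robot and the scene stay as the last step left them, time stands still between calls to the robot, and variables do not carry over. Pictures are saved under pics/ and viewed, about 8 in all and at most 12, crops included, and the job is handed in when it is done.

Besides the shell and the picture viewer there is one more tool, called as name(argument=value, ...), one argument or row to a line, values as JSON. move_arm: Moves the arm, as the interface text tells. Its arguments: {"type":"object","properties":{"plan":{"type":"array"}},"required":["plan"]}

```bash
ls; mkdir -p pics; cat > h.py <<'E'
from cell import *
import numpy as np, cv2
def save(c,n,crop=None,s=1):
    p=c["pixels"]
    if crop: p=p[crop[1]:crop[3],crop[0]:crop[2]]
    if s!=1: p=cv2.resize(p,None,fx=s,fy=s,interpolation=cv2.INTER_CUBIC)
    cv2.imwrite('pics/'+n,cv2.cvtColor(p,cv2.COLOR_RGB2BGR))
def ray(c,uv,z):
    f=c["pixels"].shape[0]/2/np.tan(np.radians(c["fovy"])/2)
    uv=np.atleast_2d(uv); d=np.c_[(uv[:,0]-c["cx"])/f,(uv[:,1]-c["cy"])/f,np.ones(len(uv))]@np.array(c["rotation"]).T
    o=np.array(c["xyz"]); return o+d*((z-o[2])/d[:,2])[:,None]
E
python3 - <<'E'
from h import *
print(observe())
L=[]
for n in("scene","side"):
    c=capture(n); print({k:v for k,v in c.items() if k!="pixels"}); save(c,n+'1.png'); L.append(c["pixels"])
cv2.imwrite('pics/both.png',cv2.cvtColor(np.vstack(L),cv2.COLOR_RGB2BGR))
E
```

```text
pics
{'time': 0.0, 'q': array([-1.30661855e+00,  2.59209702e-01,  2.07522606e-02,  1.33368172e+00,
        2.13162348e-05,  1.41817776e+00]), 'qvel': array([-7.91068040e-06,  9.06040598e-04, -2.20293526e-04, -4.79411057e-04,
        6.32760707e-04, -1.00880615e-03]), 'joint_torque': array([-3.43236468e-03, -5.55635941e+01,  3.44528639e+01,  1.38105248e-02,
       -2.79949891e-04,  5.18153456e-06]), 'eef_pos': array([ 0.22257781, -0.50264988,  0.23065291]), 'tool_rot': array([-3.14026867e+00, -2.25215315e-04,  4.16796186e-01]), 'ft_force': array([0.37064055, 0.18778253, 0.4046924 ]), 'moment': array([-0.01937639, -0.00791338,  0.00889697]), 'grip_width': 0.08517599517758374}
{'fovy': 46.58026362520296, 'cx': 255.84268900774194, 'cy': 188.9490783242502, 'xyz': array([1.55045035, 0.14904178, 1.36035403]), 'rotation': array([-2.46833891,  0.01820056,  1.69094905])}
{'fovy': 50.16399223865557, 'cx': 251.86367518052262, 'cy': 190.9136628050968, 'xyz': array([0.32948881, 0.82598462, 0.94215508]), 'rotation': array([-2.40613709e+00,  9.74888705e-04, -2.92626599e+00])}
```

```bash
sed -i 's/np.array(c\["rotation"\]).T/Rotation.from_euler("xyz",c["rotation"]).as_matrix().T/; 2a from scipy.spatial.transform import Rotation' h.py; cat h.py | head -4
```

```text
from cell import *
import numpy as np, cv2
from scipy.spatial.transform import Rotation
def save(c,n,crop=None,s=1):
```

View pics/scene1.png

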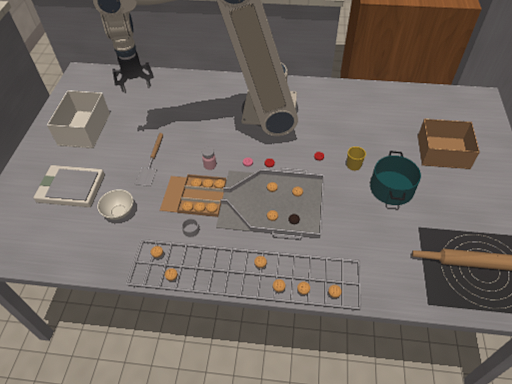

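View pics/side1.png

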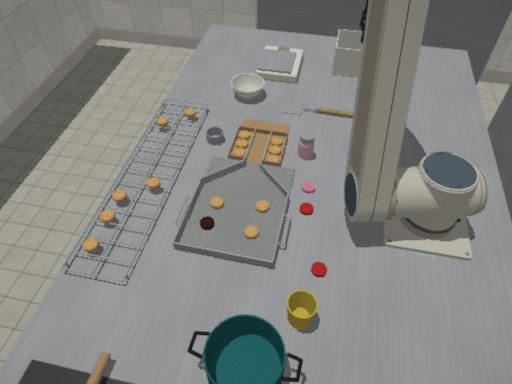

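```bash
cat >> h.py <<'E'
def blobs(p,kind,amin=20):
    h=cv2.cvtColor(p,cv2.COLOR_RGB2HSV)
    m=cv2.inRange(h,(10,130,130),(24,255,255)) if kind=="gold" else cv2.inRange(h,(0,0,0),(180,255,45))
    n,_,s,ce=cv2.connectedComponentsWithStats(m)
    return [(ce[i].round(1),s[i,4],s[i,:4]) for i in range(1,n) if s[i,4]>=amin]
E
python3 - <<'E'
from h import *
for n in("scene","side"):
    c=capture(n)
    for k in("gold","dark"):
        for ce,a,bb in blobs(c["pixels"],k):
            P=ray(c,ce,.014)[0]
            if .3<P[0]<.9 and abs(P[1])<.4 : print(n,k,ce,a,bb[2:],P.round(4))
c=capture("wrist"); print({k:v for k,v in c.items() if k!="pixels"})
c=capture("scene"); a=ray(c,[[224,193],[321,174],[322,234],[262,172],[181,177]],.03); print(a.round(3))
save(c,'crop_s.png',(170,160,335,245),4.5)
E
```

```text
scene gold [169.9 188.7] 55 [26 33] [ 0.5211 -0.3359  0.014 ]
scene gold [207.4 182.3] 232 [35 10] [ 0.4741 -0.1968  0.014 ]
scene gold [271.8 186.3] 67 [10  8] [0.4676 0.0559 0.014 ]
scene gold [297.2 190.8] 71 [11  9] [0.4794 0.1551 0.014 ]
scene gold [190.4 196.3] 20 [17  3] [ 0.5492 -0.2487  0.014 ]
scene gold [186.8 205.5] 90 [12 10] [ 0.5937 -0.253   0.014 ]
scene gold [205.3 206.5] 180 [25 11] [ 0.5908 -0.1826  0.014 ]
scene gold [272.  214.9] 78 [11  9] [0.6024 0.0699 0.014 ]
scene gold [156.3 251.1] 93 [12 11] [ 0.7994 -0.3165  0.014 ]
scene gold [260.  261.3] 98 [11 11] [0.7997 0.048  0.014 ]
scene gold [170.5 273.9] 103 [12 11] [ 0.8805 -0.2459  0.014 ]
scene gold [278.6 285. ] 109 [12 11] [0.8808 0.119  0.014 ]
scene gold [303.4 287.5] 113 [12 12] [0.8807 0.2005 0.014 ]
scene gold [334.5 290.6] 115 [12 12] [0.8805 0.3015 0.014 ]
scene dark [294.1 220.5] 23 [10  9] [0.6186 0.1525 0.014 ]
side dark [207.9 226.1] 38 [13  9] [0.6027 0.1636 0.014 ]
{'fovy': 66.4174335552284, 'cx': 255.42056832657613, 'cy': 193.3020930505781, 'xyz': array([ 0.29907506, -0.46868527,  0.37237144]), 'rotation': array([ 2.81380240e+00, -5.28333549e-04, -1.15412664e+00])}
[[ 0.532 -0.12   0.03 ]
 [ 0.399  0.242  0.03 ]
 [ 0.677  0.254  0.03 ]
 [ 0.413  0.012  0.03 ]
 [ 0.471 -0.301  0.03 ]]
```

View pics/crop_s.png

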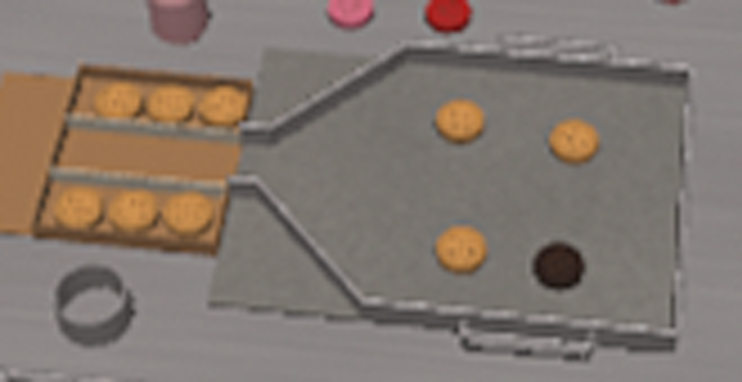

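The crop shows the three golden biscuits in the tray at crop (460,120), (573,140) and (460,248), with the burnt one at (558,265). The gate opens to the left, towards world -y.

These could be mistaken for the targets:
- Rack biscuits, scene (260,261), (278,285) and others
- Fixed box biscuits, (207,182) and (205,206)
- Red and pink discs, (269,163), (248,162), (319,156)

None of these lie on the tray. I choose tray biscuits (272,186), (297,191) and (272,215). Next I move the wrist camera above the tray for an accurate measurement.

move_arm(
  plan=[
    {"rotation": [0,0,0.19],"delta_pos": [0.045,-0.026,-0.03],"grip": 0.016},
    {"rotation": [0,0,0.38],"delta_pos": [0.09,-0.052,-0.05],"grip": 0.016},
    {"rotation": [0,0,0.57],"delta_pos": [0.14,-0.08,-0.07],"grip": 0.016},
    {"rotation": [0,0,0.76],"delta_pos": [0.19,-0.11,-0.099],"grip": 0.016},
    {"rotation": [0,0,0.95],"delta_pos": [0.24,-0.14,-0.099],"grip": 0.016},
    {"rotation": [0,0,1.14],"delta_pos": [0.29,-0.17,-0.099],"grip": 0.016},
    {"rotation": [0,0,1.33],"delta_pos": [0.34,-0.2,-0.099],"grip": 0.016},
    {"rotation": [0,0,1.52],"delta_pos": [0.39,-0.23,-0.099],"grip": 0.016},
    {"rotation": [0,0,1.71],"delta_pos": [0.43,-0.25,-0.099],"grip": 0.016},
    {"rotation": [0,0,1.95],"delta_pos": [0.452,-0.262,-0.099],"grip": 0.016},
  ],
)

```text
time: 1.55
eef_pos: [0.3243, -0.259, 0.3304]
tool_rot: [-2.985, 0.021, -0.99]
ft_force: [0.0, 0.1, -0.1]
grip_width: 0.0162
```

move_arm(
  plan=[
    {"rotation": [0,0,0.1],"delta_pos": [0,0,0],"grip": 0.016},
    {"rotation": [0,0,0.1],"delta_pos": [0,0,0],"grip": 0.016},
  ],
)

```text
time: 1.8
eef_pos: [0.3026, -0.271, 0.3305]
tool_rot: [-2.969, 0.037, -1.066]
ft_force: [0.3, -0.3, -0.4]
grip_width: 0.0163
```

```bash
python3 - <<'E'
from h import *
o=observe(); print(o["eef_pos"],o["tool_rot"],o["q"],o["grip_width"])
c=capture("wrist"); np.save('w1.npy',c["pixels"]); print({k:v for k,v in c.items() if k!="pixels"}); save(c,'w1.png',None,1.5)
for k in("gold","dark"):
    for ce,a,bb in blobs(c["pixels"],k,60): print(k,ce,a,bb,ray(c,ce,.016)[0].round(4))
E
```

```text
[ 0.30256623 -0.27103942  0.33047967] [-2.96908326  0.03661376 -1.0661195 ] [-1.06712276e+00 -2.38772920e-03 -5.06676886e-02  1.55930480e+00
  1.72472579e-01  3.14057497e+00] 0.01630702454633638
{'fovy': 66.4174335552284, 'cx': 255.42056832657613, 'cy': 193.3020930505781, 'xyz': array([ 0.32433801, -0.35919057,  0.46670261]), 'rotation': array([ 2.77834178,  0.17179571, -2.64322329])}
gold [120.5  57.2] 585 [109  42  25  31] [ 0.5938 -0.2526  0.016 ]
gold [110.1  98.6] 1026 [95 72 31 55] [ 0.5906 -0.1854  0.016 ]
gold [179.4 114. ] 1077 [162  88  35  55] [ 0.4775 -0.2217  0.016 ]
gold [165.8 152.3] 455 [154 140  24  25] [ 0.4741 -0.1521  0.016 ]
gold [ 67.9 214.5] 263 [ 59 205  19  19] [0.6038 0.0688 0.016 ]
gold [130.5 243.3] 268 [121 234  20  19] [0.4694 0.0547 0.016 ]
gold [110.9 274.8] 217 [103 267  17  17] [0.4816 0.1531 0.016 ]
dark [ 62.8 239.4] 92 [ 53 233  16  16] [0.5996 0.1325 0.016 ]
dark [255.6 339.3] 30799 [ 17 239 478 145] [0.156 0.113 0.016]
```

View pics/w1.png

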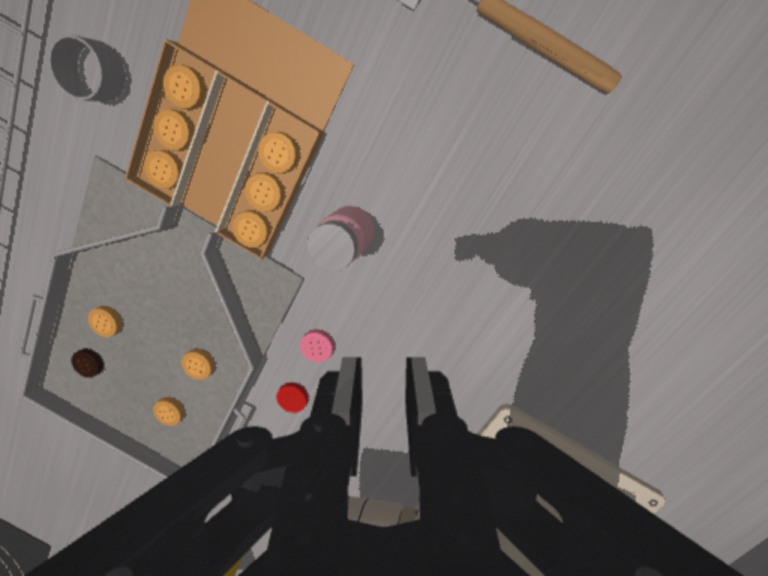

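The view shows the tray, the gate near (205,235) and the middle lane clearly. Joint 6 stopped at its limit, so I'll turn the other way round.

```bash
cat >> h.py <<'E'
import json
def rows(poses,grip,R0=None,p0=None):
    "world (x,y,z,yaw) tool-down poses -> rows"
    o=observe(); R0=Rotation.from_euler("xyz",o["tool_rot"]); p0=o["eef_pos"]
    out=[]
    for x,y,z,w in poses:
        r=(R0.inv()*Rotation.from_euler("xyz",[np.pi,0,w])).as_rotvec(); d=R0.inv().apply(np.array([x,y,z])-p0)
        out.append({"rotation":[round(float(v),3) for v in r],"delta_pos":[round(float(v),4) for v in d],"grip":grip})
    for i in range(0,len(out),10): print(json.dumps(out[i:i+10]))
E
python3 - <<'E'
from h import *
n=10
rows([(.303+.227*i/n,-.271+.19*i/n,.33,-1.066+.184*i) for i in range(1,n+1)],.016)
E
```

```text
[{"rotation": [-0.175, 0.02, -0.185], "delta_pos": [-0.0055, -0.0282, 0.0056], "grip": 0.016}, {"rotation": [-0.177, 0.004, -0.369], "delta_pos": [-0.0111, -0.0568, 0.0108], "grip": 0.016}, {"rotation": [-0.178, -0.012, -0.552], "delta_pos": [-0.0167, -0.0854, 0.016], "grip": 0.016}, {"rotation": [-0.178, -0.029, -0.736], "delta_pos": [-0.0223, -0.114, 0.0212], "grip": 0.016}, {"rotation": [-0.177, -0.046, -0.919], "delta_pos": [-0.0279, -0.1426, 0.0264], "grip": 0.016}, {"rotation": [-0.175, -0.063, -1.102], "delta_pos": [-0.0335, -0.1712, 0.0316], "grip": 0.016}, {"rotation": [-0.171, -0.08, -1.286], "delta_pos": [-0.0391, -0.1998, 0.0368], "grip": 0.016}, {"rotation": [-0.167, -0.097, -1.469], "delta_pos": [-0.0447, -0.2284, 0.0419], "grip": 0.016}, {"rotation": [-0.161, -0.115, -1.653], "delta_pos": [-0.0503, -0.257, 0.0471], "grip": 0.016}, {"rotation": [-0.154, -0.133, -1.836], "delta_pos": [-0.0559, -0.2856, 0.0523], "grip": 0.016}]
```

move_arm(
  plan=[
    {"rotation": [-0.175,0.02,-0.185],"delta_pos": [-0.006,-0.028,0.006],"grip": 0.016},
    {"rotation": [-0.177,0.004,-0.369],"delta_pos": [-0.011,-0.057,0.011],"grip": 0.016},
    {"rotation": [-0.178,-0.012,-0.552],"delta_pos": [-0.017,-0.085,0.016],"grip": 0.016},
    {"rotation": [-0.178,-0.029,-0.736],"delta_pos": [-0.022,-0.114,0.021],"grip": 0.016},
    {"rotation": [-0.177,-0.046,-0.919],"delta_pos": [-0.028,-0.143,0.026],"grip": 0.016},
    {"rotation": [-0.175,-0.063,-1.102],"delta_pos": [-0.034,-0.171,0.032],"grip": 0.016},
    {"rotation": [-0.171,-0.08,-1.286],"delta_pos": [-0.039,-0.2,0.037],"grip": 0.016},
    {"rotation": [-0.167,-0.097,-1.469],"delta_pos": [-0.045,-0.228,0.042],"grip": 0.016},
    {"rotation": [-0.161,-0.115,-1.653],"delta_pos": [-0.05,-0.257,0.047],"grip": 0.016},
    {"rotation": [-0.154,-0.133,-1.836],"delta_pos": [-0.056,-0.286,0.052],"grip": 0.016},
  ],
)

```text
time: 3.1
eef_pos: [0.5314, -0.0789, 0.3302]
tool_rot: [3.142, -0.0, 0.769]
ft_force: [-0.9, -0.4, -0.7]
grip_width: 0.016
```

move_arm(
  plan=[
    {"rotation": [0,0,-0.186],"delta_pos": [0,0,0],"grip": 0.016},
    {"rotation": [0,0,-0.372],"delta_pos": [0,0,0],"grip": 0.016},
    {"rotation": [0,0,-0.558],"delta_pos": [0,0,0],"grip": 0.016},
    {"rotation": [0,0,-0.744],"delta_pos": [0,0,0],"grip": 0.016},
    {"rotation": [0,0,-0.93],"delta_pos": [0,0,0],"grip": 0.016},
    {"rotation": [0,0,-1.116],"delta_pos": [0,0,0],"grip": 0.016},
    {"rotation": [0,0,-1.302],"delta_pos": [0,0,0],"grip": 0.016},
    {"rotation": [0,0,-1.488],"delta_pos": [0,0,0],"grip": 0.016},
    {"rotation": [0,0,-1.674],"delta_pos": [0,0,0],"grip": 0.016},
    {"rotation": [0,0,-1.86],"delta_pos": [0,0,0],"grip": 0.016},
  ],
)

```text
time: 4.35
eef_pos: [0.532, -0.0778, 0.3301]
tool_rot: [3.141, 0.0, 2.638]
ft_force: [-0.5, -0.5, 0.3]
grip_width: 0.0164
```

move_arm(
  plan=[
    {"rotation": [0,0,-0.186],"delta_pos": [0,0,0],"grip": 0.016},
    {"rotation": [0,0,-0.372],"delta_pos": [0,0,0],"grip": 0.016},
    {"rotation": [0,0,-0.558],"delta_pos": [0,0,0],"grip": 0.016},
    {"rotation": [0,0,-0.744],"delta_pos": [0,0,0],"grip": 0.016},
    {"rotation": [0,0,-0.93],"delta_pos": [0,0,0],"grip": 0.016},
    {"rotation": [0,0,-1.116],"delta_pos": [0,0,0],"grip": 0.016},
    {"rotation": [0,0,-1.302],"delta_pos": [0,0,0],"grip": 0.016},
    {"rotation": [0,0,-1.488],"delta_pos": [0,0,0],"grip": 0.016},
    {"rotation": [0,0,-1.674],"delta_pos": [0,0,0],"grip": 0.016},
    {"rotation": [0,0,-1.86],"delta_pos": [0,0,0],"grip": 0.016},
  ],
)

```text
time: 5.6
eef_pos: [0.5325, -0.0767, 0.3299]
tool_rot: [-3.141, 0.0, -1.777]
ft_force: [0.1, 0.4, -0.0]
grip_width: 0.016
```

```bash
python3 - <<'E'
from h import *
o=observe(); print(o["time"],o["eef_pos"],o["tool_rot"],o["q"])
print(((4.75-o["tool_rot"][2]+np.pi)%(2*np.pi)-np.pi))
c=capture("wrist"); save(c,'w2.png',None,1.5)
for k in("gold","dark"):
    for ce,a,bb in blobs(c["pixels"],k,60): print(k,ce,a,bb,ray(c,ce,.016)[0].round(4))
E
```

```text
5.6 [ 0.53246206 -0.07666032  0.32987874] [-3.14148813e+00  1.77133170e-04 -1.77673369e+00] [-2.99130446e-01  2.29661175e-01  2.29983138e-01  1.57103071e+00
  1.86091173e-04 -1.66398939e+00]
0.24354838384109456
gold [13.4 22.3] 793 [ 0  6 29 34] [ 0.8217 -0.3161  0.016 ]
gold [268.9  24.7] 806 [255   8  30  34] [ 0.4799 -0.2416  0.016 ]
gold [186.1  36.2] 772 [171  20  30  34] [ 0.595  -0.2513  0.016 ]
gold [276.8  60.1] 734 [263  45  29  32] [ 0.4773 -0.1957  0.016 ]
gold [196.6  70.8] 697 [183  56  28  31] [ 0.5926 -0.2055  0.016 ]
gold [284.   92.8] 672 [270  78  29  30] [ 0.475  -0.1503  0.016 ]
gold [206.4 103. ] 641 [193  89  28  29] [ 0.5902 -0.1598  0.016 ]
gold [308.  218.1] 419 [296 208  25  22] [0.4701 0.055  0.016 ]
gold [231.9 236.8] 207 [222 230  23  17] [0.6039 0.0629 0.016 ]
gold [111.2 256.7] 382 [100 247  24  21] [0.8218 0.0573 0.016 ]
gold [311.1 268.7] 292 [302 260  19  20] [0.4793 0.1539 0.016 ]
gold [ 83.1 298.2] 328 [ 72 289  23  19] [0.9048 0.13   0.016 ]
dark [255.6 339.1] 30868 [ 17 239 477 145] [0.6096 0.2905 0.016 ]
```

```bash
python3 - <<'E'
from h import *
p=cv2.imread('pics/w2.png'); p=cv2.resize(p,(512,384),interpolation=cv2.INTER_AREA)
c=cv2.resize(p[0:240,140:370],None,fx=2.5,fy=2.5,interpolation=cv2.INTER_CUBIC); cv2.imwrite('pics/w2c.png',c)
E
```

```text
(no output)
```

View pics/w2c.png

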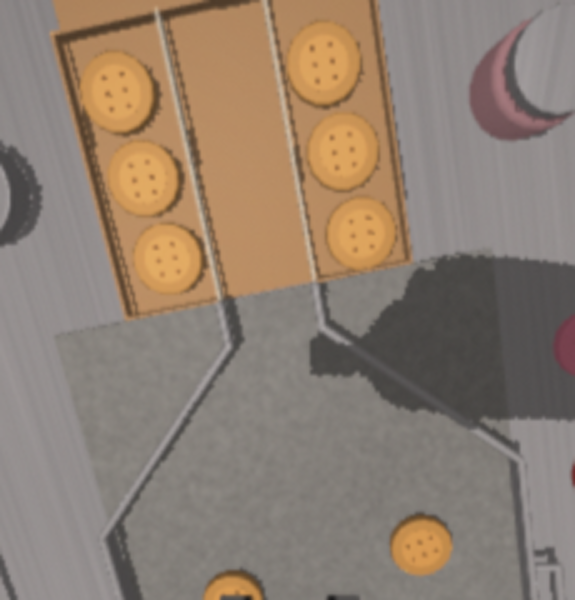

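```bash
python3 - <<'E'
from h import *
c=capture("wrist")
f=lambda L,z: ray(c,np.array(L)/2.5+[140,0],z)[:,:2]
G=f([(233,347),(323,326),(107,537),(522,458)],.03); W=f([(222,298),(160,12),(317,281),(268,0)],.02)
print(G.round(4),W.round(4))
for P in(G[0],G[1]),(G[2],G[3]),(W[0],W[2]): print(np.hypot(*(P[1]-P[0])),(P[0]+P[1])/2)
# fit: x-axis angle a, origin from mids
t=-1.518; ex=np.array([np.cos(t),np.sin(t)]); ey=np.array([-ex[1],ex[0]])
o=((G[0]+G[1])/2-135*ex/1000+(G[2]+G[3])/2-30*ex/1000+(W[0]+W[2])/2-161*ex/1000)/3
T=lambda P:(np.c_[(P-o)@ex,(P-o)@ey]*1000).round(1)
print(o,T(G),T(W))
B=np.array([ray(c,ce,.016)[0][:2] for ce,a,bb in blobs(c["pixels"],"gold",60)]); print(T(B))
for n in("scene","side"):
    c=capture(n)
    for k in("gold","dark"):
        for ce,a,bb in blobs(c["pixels"],k):
            q=T(ray(c,ce,.015)[:,:2])[0]
            if -200<q[0]<30 and abs(q[1])<120: print(n,k,q,a)
E
```

```text
[[ 0.5621 -0.1018]
 [ 0.5071 -0.1034]
 [ 0.6696  0.0022]
 [ 0.3993  0.0013]] [[ 0.5632 -0.1302]
 [ 0.5623 -0.2814]
 [ 0.5056 -0.1287]
 [ 0.5047 -0.2756]]
0.05502022530870857 [ 0.53457901 -0.10256838]
0.27028694229666705 [0.53443846 0.0017492 ]
0.05758945128703166 [ 0.53437848 -0.12948189]
[0.52873078 0.03174822] [[ 135.1   26.3]
 [ 133.8  -28.8]
 [  36.9  139.1]
 [  23.6 -130.9]] [[163.6  25.8]
 [314.5  17. ]
 [159.1 -31.6]
 [305.6 -40.2]]
[[ 363.   274.3]
 [ 270.4  -63.3]
 [ 286.1   51.3]
 [ 224.6  -63.2]
 [ 240.2   51.1]
 [ 179.   -63.1]
 [ 194.3   51.2]
 [ -26.2  -57.2]
 [ -27.    77.5]
 [ -10.2  293.9]
 [-124.1  -43.9]
 [ -78.3  380.8]
 [-148.5  390.5]]
scene gold [-27.4 -59. ] 67
scene gold [-125.7  -41.9] 71
scene gold [-34.2  76.3] 78
side dark [-129.6   79.2] 31
```

The crop shows clear fence corners and straight lane walls. They give the tray axis along -y at x = 0.5345 m, with the origin at y = 0.032 m; measured gate width 55 mm and lane width 57 mm agree with the 54 and 56 given. The fixed box biscuits sit skewed in their lanes, so I ignore them.

Plan: open the fingertips to 16 mm as a two-point cradle and push each biscuit to the middle line. Then I swing around it and push straight through the gate.

```bash
cat >> h.py <<'E'
D=.0304; AX=.5345; OY=.032
def head(b,w): return np.arctan2(w[1]-b[1],w[0]-b[0])
def tcp(c,h,back=0,z=.010): return (c[0]-(D+back)*np.cos(h),c[1]-(D+back)*np.sin(h),z,h)
def lin(a,b,n): return [tuple(np.array(a)+(np.array(b)-a)*i/n) for i in range(1,n+1)]
E
python3 - <<'E'
from h import *
b=(.470,.055); w=(AX,-.060); h=head(b,w); print(h)
o=observe(); s=(*o["eef_pos"],o["tool_rot"][2])
m=tcp(b,h,.014,.045)
rows(lin(s,m,7)+lin(m,tcp(b,h,.014,.010),2)+[tcp(b,h,.014,.010)],.016)
E
```

```text
-1.05964627919387
[{"rotation": [-0.0, 0.0, -0.104], "delta_pos": [-0.0212, 0.017, 0.0407], "grip": 0.016}, {"rotation": [-0.0, 0.0, -0.208], "delta_pos": [-0.0425, 0.034, 0.0814], "grip": 0.016}, {"rotation": [-0.0, 0.0, -0.312], "delta_pos": [-0.0637, 0.051, 0.1221], "grip": 0.016}, {"rotation": [-0.0, 0.0, -0.416], "delta_pos": [-0.0849, 0.0679, 0.1628], "grip": 0.016}, {"rotation": [-0.0, 0.0, -0.52], "delta_pos": [-0.1062, 0.0849, 0.2035], "grip": 0.016}, {"rotation": [-0.0, 0.0, -0.624], "delta_pos": [-0.1274, 0.1019, 0.2442], "grip": 0.016}, {"rotation": [-0.0, 0.0, -0.729], "delta_pos": [-0.1486, 0.1189, 0.2849], "grip": 0.016}, {"rotation": [-0.0, 0.0, -0.729], "delta_pos": [-0.1486, 0.1189, 0.3024], "grip": 0.016}, {"rotation": [-0.0, 0.0, -0.729], "delta_pos": [-0.1486, 0.1189, 0.3199], "grip": 0.016}, {"rotation": [-0.0, 0.0, -0.729], "delta_pos": [-0.1486, 0.1189, 0.3199], "grip": 0.016}]
```

move_arm(
  plan=[
    {"rotation": [0,0,-0.104],"delta_pos": [-0.021,0.017,0.041],"grip": 0.016},
    {"rotation": [0,0,-0.208],"delta_pos": [-0.043,0.034,0.081],"grip": 0.016},
    {"rotation": [0,0,-0.312],"delta_pos": [-0.064,0.051,0.122],"grip": 0.016},
    {"rotation": [0,0,-0.416],"delta_pos": [-0.085,0.068,0.163],"grip": 0.016},
    {"rotation": [0,0,-0.52],"delta_pos": [-0.106,0.085,0.204],"grip": 0.016},
    {"rotation": [0,0,-0.624],"delta_pos": [-0.127,0.102,0.244],"grip": 0.016},
    {"rotation": [0,0,-0.729],"delta_pos": [-0.149,0.119,0.285],"grip": 0.016},
    {"rotation": [0,0,-0.729],"delta_pos": [-0.149,0.119,0.302],"grip": 0.016},
    {"rotation": [0,0,-0.729],"delta_pos": [-0.149,0.119,0.32],"grip": 0.016},
    {"rotation": [0,0,-0.729],"delta_pos": [-0.149,0.119,0.32],"grip": 0.016},
  ],
)

```text
time: 7.05
eef_pos: [0.4475, 0.0945, 0.0091]
tool_rot: [3.14, 0.001, -1.062]
ft_force: [0.1, 0.7, 0.4]
grip_width: 0.0158
```

```bash
python3 - <<'E'
from h import *
b=(.470,.055); w=(AX,-.060); h=head(b,w)
o=observe(); print(o["time"],o["eef_pos"],o["tool_rot"],o["ft_force"]); s=(*o["eef_pos"],o["tool_rot"][2])
c=capture("wrist"); save(c,'w3.png',None,1.3)
print([(ce,ray(c,ce,.016)[0].round(4)) for ce,a,bb in blobs(c["pixels"],"gold",300)])
rows(lin(s,tcp(b,h),2)+lin(tcp(b,h),tcp((b[0]+.06*np.cos(h),b[1]+.06*np.sin(h)),h),5),.016)
E
```

```text
7.05 [0.4474782  0.09445508 0.00910121] [ 3.13978254e+00  1.15355492e-03 -1.06151141e+00] [0.11701858 0.68372005 0.43820409]
[(array([254.8, 177.3]), array([0.4705, 0.0556, 0.016 ])), (array([131.6, 296.9]), array([0.4965, 0.1481, 0.016 ]))]
[{"rotation": [0.001, 0.001, -0.001], "delta_pos": [0.0071, 0.0003, 0.0003], "grip": 0.016}, {"rotation": [0.001, 0.001, -0.001], "delta_pos": [0.0146, 0.0001, -0.0001], "grip": 0.016}, {"rotation": [0.001, 0.001, -0.001], "delta_pos": [0.0266, 0.0001, -0.0001], "grip": 0.016}, {"rotation": [0.001, 0.001, -0.001], "delta_pos": [0.0386, 0.0001, -0.0001], "grip": 0.016}, {"rotation": [0.001, 0.001, -0.001], "delta_pos": [0.0506, 0.0001, -0.0001], "grip": 0.016}, {"rotation": [0.001, 0.001, -0.001], "delta_pos": [0.0626, 0.0001, -0.0001], "grip": 0.016}, {"rotation": [0.001, 0.001, -0.001], "delta_pos": [0.0746, 0.0, -0.0002], "grip": 0.016}]
```

View pics/w3.png

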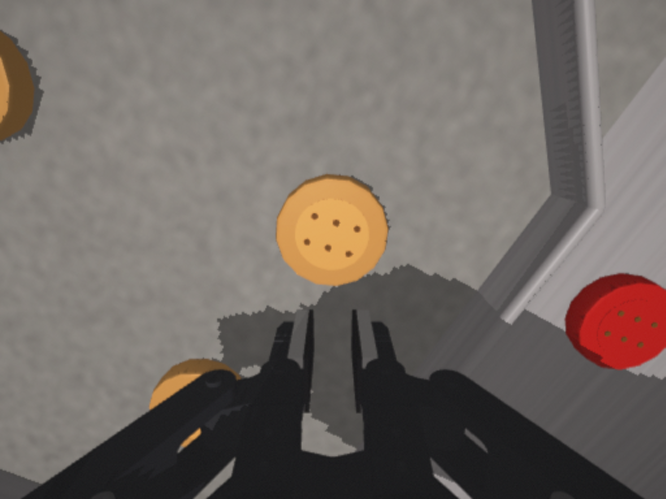

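The wrist view shows biscuit A centred ahead of the pads at (332,230) in the 1.3x picture. Its measured position (0.4705, 0.0556) matches the earlier one to within 1 mm, so I push.

move_arm(
  plan=[
    {"rotation": [0,0,0],"delta_pos": [0.008,0,0],"grip": 0.016},
    {"rotation": [0,0,0],"delta_pos": [0.015,0,0],"grip": 0.016},
    {"rotation": [0,0,0],"delta_pos": [0.027,0,0],"grip": 0.016},
    {"rotation": [0,0,0],"delta_pos": [0.039,0,0],"grip": 0.016},
    {"rotation": [0,0,0],"delta_pos": [0.051,0,0],"grip": 0.016},
    {"rotation": [0,0,0],"delta_pos": [0.063,0,0],"grip": 0.016},
    {"rotation": [0,0,0],"delta_pos": [0.075,0,0],"grip": 0.016},
    {"rotation": [0,0,0],"delta_pos": [0.085,0,0],"grip": 0.016},
    {"rotation": [0,0,0],"delta_pos": [0.091,0,0],"grip": 0.016},
    {"rotation": [0,0,0],"delta_pos": [0.092,0,0],"grip": 0.016},
  ],
)

```text
time: 8.35
eef_pos: [0.4931, 0.0138, 0.0098]
tool_rot: [3.141, 0.001, -1.061]
ft_force: [-0.7, 0.2, -1.0]
grip_width: 0.016
```

```bash
cat >> h.py <<'E'
def front():
    "nearest golden disc in front of the pads, in world and in the tool frame"
    o=observe(); h=o["tool_rot"][2]; c=capture("wrist"); L=[]
    for ce,a,bb in blobs(c["pixels"],"gold",300):
        p=ray(c,ce,.016)[0][:2]; d=p-o["eef_pos"][:2]
        L.append((p.round(4),np.round([d@[np.cos(h),np.sin(h)],d@[np.sin(h),-np.cos(h)]],4),ce,bb[2:]))
    print(o["time"],o["eef_pos"].round(4),o["tool_rot"].round(3),o["ft_force"].round(2),o["grip_width"].round(4))
    for l in L: print(*l)
    return c
E
python3 - <<'E'
from h import *
front()
E
```

```text
Traceback (most recent call last):
  File "h.py", line 37, in front
    print(o["time"],o["eef_pos"].round(4),o["tool_rot"].round(3),o["ft_force"].round(2),o["grip_width"].round(4))
                                                                                        ^^^^^^^^^^^^^^^^^^^^^
AttributeError: 'float' object has no attribute 'round'
```

```bash
sed -i 's/,o\["grip_width"\].round(4))/)/' h.py
python3 - <<'E'
from h import *
front()
b=(AX,-.060); h0=-1.061; h1=-np.pi/2
o=observe(); s=(*o["eef_pos"],h0)
P=lin(s,tcp(b,h0),5)+[tcp(b,h) for h in np.linspace(h0,h1,6)[1:]]
rows(P,.016)
E
```

```text
8.4 [0.493  0.0139 0.0098] [ 3.141e+00  1.000e-03 -1.061e+00] [-0.6   0.36  0.45]
[ 0.4665 -0.1338] [0.116  0.0952] [495.3   5.9] [39 17]
[ 0.5111 -0.0148] [ 0.0339 -0.0018] [253.4 199.1] [82 75]
[0.6008 0.0688] [ 0.0046 -0.1209] [ 25.2 252. ] [58 69]
[{"rotation": [0.001, 0.001, -0.0], "delta_pos": [0.0109, -0.0, -0.0], "grip": 0.016}, {"rotation": [0.001, 0.001, -0.0], "delta_pos": [0.0219, -0.0001, -0.0001], "grip": 0.016}, {"rotation": [0.001, 0.001, -0.0], "delta_pos": [0.0328, -0.0001, -0.0001], "grip": 0.016}, {"rotation": [0.001, 0.001, -0.0], "delta_pos": [0.0437, -0.0001, -0.0002], "grip": 0.016}, {"rotation": [0.001, 0.001, -0.0], "delta_pos": [0.0546, -0.0002, -0.0002], "grip": 0.016}, {"rotation": [0.001, 0.001, 0.102], "delta_pos": [0.0548, -0.0033, -0.0002], "grip": 0.016}, {"rotation": [0.001, 0.001, 0.204], "delta_pos": [0.0553, -0.0063, -0.0003], "grip": 0.016}, {"rotation": [0.001, 0.001, 0.306], "delta_pos": [0.056, -0.0093, -0.0003], "grip": 0.016}, {"rotation": [0.001, 0.001, 0.408], "delta_pos": [0.0571, -0.0122, -0.0003], "grip": 0.016}, {"rotation": [0.001, 0.001, 0.51], "delta_pos": [0.0585, -0.015, -0.0003], "grip": 0.016}]
```

move_arm(
  plan=[
    {"rotation": [0,0,0],"delta_pos": [0.011,0,0],"grip": 0.016},
    {"rotation": [0,0,0],"delta_pos": [0.022,0,0],"grip": 0.016},
    {"rotation": [0,0,0],"delta_pos": [0.033,0,0],"grip": 0.016},
    {"rotation": [0,0,0],"delta_pos": [0.043,0,0],"grip": 0.016},
    {"rotation": [0,0,0],"delta_pos": [0.051,0,0],"grip": 0.016},
    {"rotation": [0,0,0.1],"delta_pos": [0.0525,-0.0035,0],"grip": 0.016},
    {"rotation": [0,0,0.2],"delta_pos": [0.053,-0.0065,0],"grip": 0.016},
    {"rotation": [0,0,0.3],"delta_pos": [0.054,-0.0095,0],"grip": 0.016},
    {"rotation": [0,0,0.4],"delta_pos": [0.055,-0.0125,0],"grip": 0.016},
    {"rotation": [0,0,0.51],"delta_pos": [0.0565,-0.016,0],"grip": 0.016},
  ],
)

```text
time: 9.7
eef_pos: [0.5345, -0.0276, 0.0097]
tool_rot: [3.14, 0.0, -1.575]
ft_force: [0.1, -0.2, -0.3]
grip_width: 0.0162
```

```bash
python3 - <<'E'
from h import *
c=front(); save(c,'w4.png',None,1.2)
rows(lin((AX,observe()["eef_pos"][1],.01,-np.pi/2),(AX,-.13,.01,-np.pi/2),9),.016)
E
```

```text
9.7 [ 0.5345 -0.0276  0.0097] [ 3.14   0.    -1.575] [ 0.14 -0.19 -0.26]
[ 0.5897 -0.1425] [ 0.1147 -0.0556] [118.3   8.5] [78 23]
[ 0.4761 -0.1385] [0.1112 0.058 ] [400.3  18.6] [99 43]
[ 0.5371 -0.0621] [ 0.0344 -0.0027] [251.4 197.3] [76 73]
[{"rotation": [0.001, 0.0, -0.009], "delta_pos": [0.0114, 0.0005, -0.0003], "grip": 0.016}, {"rotation": [0.001, 0.0, -0.009], "delta_pos": [0.0227, 0.0004, -0.0003], "grip": 0.016}, {"rotation": [0.001, 0.0, -0.009], "delta_pos": [0.0341, 0.0003, -0.0003], "grip": 0.016}, {"rotation": [0.001, 0.0, -0.009], "delta_pos": [0.0455, 0.0002, -0.0003], "grip": 0.016}, {"rotation": [0.001, 0.0, -0.009], "delta_pos": [0.0569, 0.0001, -0.0003], "grip": 0.016}, {"rotation": [0.001, 0.0, -0.009], "delta_pos": [0.0682, -0.0, -0.0003], "grip": 0.016}, {"rotation": [0.001, 0.0, -0.009], "delta_pos": [0.0796, -0.0002, -0.0003], "grip": 0.016}, {"rotation": [0.001, 0.0, -0.009], "delta_pos": [0.091, -0.0003, -0.0003], "grip": 0.016}, {"rotation": [0.001, 0.0, -0.009], "delta_pos": [0.1024, -0.0004, -0.0003], "grip": 0.016}]
```

View pics/w4.png

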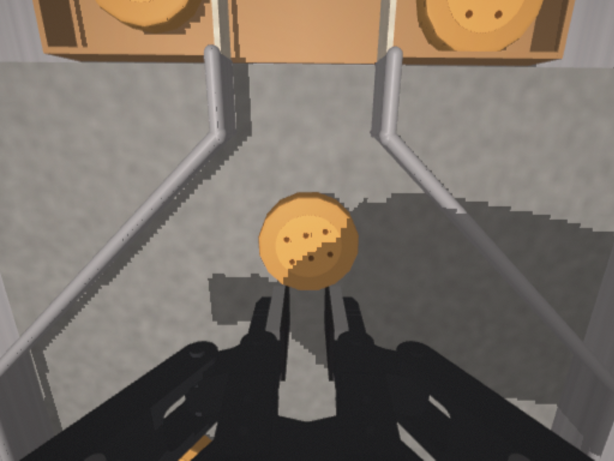

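The biscuit is cradled at (308,240) in the 1.2x picture and lies close to the gate's middle line. The gate corners are at (218,137) and (385,135), so I check the gate centre in this same camera before going on.

```bash
python3 - <<'E'
from h import *
c=capture("wrist")
for z,L in((.03,[(221,138),(382,136),(214,50),(392,50)]),(.02,[(219,45),(392,45)]),(.010,[(288,288),(329,288)])):
    p=ray(c,np.array(L)/1.2,z); print(p.round(4), p[:2,0].mean().round(4))
E
```

```text
[[ 0.5636 -0.1022  0.03  ]
 [ 0.51   -0.1023  0.03  ]
 [ 0.5635 -0.1285  0.03  ]
 [ 0.5084 -0.128   0.03  ]] 0.5368
[[ 0.564  -0.1316  0.02  ]
 [ 0.5063 -0.131   0.02  ]] 0.5351
[[ 0.544  -0.0357  0.01  ]
 [ 0.5256 -0.0355  0.01  ]] 0.5348
```

move_arm(
  plan=[
    {"rotation": [0,0,-0.005],"delta_pos": [0.01,-0.0013,0],"grip": 0.016},
    {"rotation": [0,0,-0.005],"delta_pos": [0.022,-0.0013,0],"grip": 0.016},
    {"rotation": [0,0,-0.005],"delta_pos": [0.034,-0.0013,0],"grip": 0.016},
    {"rotation": [0,0,-0.005],"delta_pos": [0.046,-0.0013,0],"grip": 0.016},
    {"rotation": [0,0,-0.005],"delta_pos": [0.058,-0.0013,0],"grip": 0.016},
    {"rotation": [0,0,-0.005],"delta_pos": [0.07,-0.0013,0],"grip": 0.016},
    {"rotation": [0,0,-0.005],"delta_pos": [0.082,-0.0013,0],"grip": 0.016},
    {"rotation": [0,0,-0.005],"delta_pos": [0.094,-0.0013,0],"grip": 0.016},
    {"rotation": [0,0,-0.005],"delta_pos": [0.102,-0.0013,0],"grip": 0.016},
    {"rotation": [0,0,-0.005],"delta_pos": [0.104,-0.0013,0],"grip": 0.016},
  ],
)

```text
time: 11.05
eef_pos: [0.5359, -0.1322, 0.0096]
tool_rot: [3.141, 0.0, -1.568]
ft_force: [-0.5, -0.4, -1.5]
grip_width: 0.0162
```

```bash
sed -i 's/^D=.*/D=.032; AX=.5358; OY=.0325/' h.py; python3 - <<'E'
from h import *
front()
b=(.6035,.0685); w=(AX,-.060); h=head(b,w); print(h)
o=observe(); p=o["eef_pos"]; y0=o["tool_rot"][2]
s=(AX,p[1]+.02,.012,-np.pi/2); u=(AX,-.06,.06,-np.pi/2); m=tcp(b,h,.014,.06)
rows([s,u]+lin(u,m,4)+lin(m,tcp(b,h,.014,.010),2)+[tcp(b,h,.014,.010)]*1,.016)
E
```

```text
11.05 [ 0.5359 -0.1322  0.0096] [ 3.141  0.    -1.568] [-0.46 -0.44 -1.53]
[ 0.5943 -0.2418] [ 0.1098 -0.0581] [114.1  22.4] [101  55]
[ 0.4807 -0.2376] [0.1053 0.0555] [392.2  34.7] [102  79]
[ 0.5919 -0.2062] [ 0.0742 -0.0558] [131.6 113.1] [92 95]
[ 0.478  -0.1997] [0.0674 0.0581] [385.4 128.6] [92 78]
[ 0.5402 -0.1687] [ 0.0365 -0.0042] [248.3 193.3] [81 73]
[ 0.5897 -0.1611] [ 0.0291 -0.0537] [148.1 207.5] [82 78]
-2.055691122891306
[{"rotation": [0.001, 0.0, 0.003], "delta_pos": [-0.02, 0.0001, -0.0024], "grip": 0.016}, {"rotation": [0.001, 0.0, 0.003], "delta_pos": [-0.0721, -0.0001, -0.0504], "grip": 0.016}, {"rotation": [0.001, 0.0, 0.124], "delta_pos": [-0.1143, -0.0225, -0.0504], "grip": 0.016}, {"rotation": [0.001, 0.0, 0.245], "delta_pos": [-0.1565, -0.0449, -0.0504], "grip": 0.016}, {"rotation": [0.001, 0.0, 0.367], "delta_pos": [-0.1987, -0.0673, -0.0504], "grip": 0.016}, {"rotation": [0.001, 0.0, 0.488], "delta_pos": [-0.241, -0.0897, -0.0504], "grip": 0.016}, {"rotation": [0.001, 0.0, 0.488], "delta_pos": [-0.241, -0.0897, -0.0254], "grip": 0.016}, {"rotation": [0.001, 0.0, 0.488], "delta_pos": [-0.241, -0.0898, -0.0004], "grip": 0.016}, {"rotation": [0.001, 0.0, 0.488], "delta_pos": [-0.241, -0.0898, -0.0004], "grip": 0.016}]
```

```bash
python3 - <<'E'
from h import *
for n in("scene","side"):
    c=capture(n); g=cv2.cvtColor(c["pixels"],cv2.COLOR_RGB2HSV)
    x,y=(294,219) if n=="scene" else (207,223)
    m=np.zeros(g.shape[:2],np.uint8); m[y-12:y+13,x-12:x+13]=(g[y-12:y+13,x-12:x+13,2]<75)
    k,_,s,ce=cv2.connectedComponentsWithStats(m)
    for i in range(1,k):
        if s[i,4]>20: print(n,ce[i],s[i],ray(c,ce[i],.015)[0])
    for ce,a,bb in blobs(c["pixels"],"gold"):
        p=ray(c,ce,.015)[0]
        if -.01<p[1]<.2 and .4<p[0]<.7: print(n,"gold",ce,a,p)
E
```

```text
scene [293.86516854 218.7752809 ] [289 214  11  10  89] [0.611769   0.15110638 0.015     ]
scene gold [297.2 190.8] 71 [0.48021961 0.1550614  0.015     ]
scene gold [272.  214.9] 78 [0.6030878  0.06997284 0.015     ]
side [206.83098592 222.97887324] [200 217  14  13 142] [0.60858235 0.15422366 0.015     ]
```

```bash
python3 - <<'E'
from h import *
b=(.6033,.0692); w=(AX,-.060); h=head(b,w); print(h)
o=observe(); p=o["eef_pos"]
s=(AX,p[1]+.02,.012,-np.pi/2); u=(AX,-.06,.06,-np.pi/2); m=tcp(b,h,.007,.06)
rows([s,u]+lin(u,m,4)+lin(m,tcp(b,h,.007,.010),2)+[tcp(b,h,.007,.010)]*1,.016)
E
```

```text
-2.052238927432408
[{"rotation": [0.001, 0.0, 0.003], "delta_pos": [-0.02, -0.0, -0.0024], "grip": 0.016}, {"rotation": [0.001, 0.0, 0.003], "delta_pos": [-0.0715, -0.0001, -0.0503], "grip": 0.016}, {"rotation": [0.001, 0.0, 0.124], "delta_pos": [-0.1124, -0.0217, -0.0503], "grip": 0.016}, {"rotation": [0.001, 0.0, 0.244], "delta_pos": [-0.1532, -0.0432, -0.0504], "grip": 0.016}, {"rotation": [0.001, 0.0, 0.365], "delta_pos": [-0.1941, -0.0647, -0.0504], "grip": 0.016}, {"rotation": [0.001, 0.0, 0.485], "delta_pos": [-0.235, -0.0863, -0.0504], "grip": 0.016}, {"rotation": [0.001, 0.0, 0.485], "delta_pos": [-0.235, -0.0863, -0.0254], "grip": 0.016}, {"rotation": [0.001, 0.0, 0.485], "delta_pos": [-0.235, -0.0863, -0.0004], "grip": 0.016}, {"rotation": [0.001, 0.0, 0.485], "delta_pos": [-0.235, -0.0863, -0.0004], "grip": 0.016}]
```

move_arm(
  plan=[
    {"rotation": [0,0,0],"delta_pos": [-0.02,0,-0.003],"grip": 0.016},
    {"rotation": [0,0,0],"delta_pos": [-0.07,0,-0.05],"grip": 0.016},
    {"rotation": [0,0,0.124],"delta_pos": [-0.112,-0.022,-0.05],"grip": 0.016},
    {"rotation": [0,0,0.244],"delta_pos": [-0.153,-0.043,-0.05],"grip": 0.016},
    {"rotation": [0,0,0.365],"delta_pos": [-0.194,-0.065,-0.05],"grip": 0.016},
    {"rotation": [0,0,0.485],"delta_pos": [-0.235,-0.086,-0.05],"grip": 0.016},
    {"rotation": [0,0,0.485],"delta_pos": [-0.235,-0.086,-0.05],"grip": 0.016},
    {"rotation": [0,0,0.485],"delta_pos": [-0.235,-0.086,-0.025],"grip": 0.016},
    {"rotation": [0,0,0.485],"delta_pos": [-0.235,-0.086,0],"grip": 0.016},
    {"rotation": [0,0,0.485],"delta_pos": [-0.235,-0.086,0],"grip": 0.016},
  ],
)

```text
time: 12.45
eef_pos: [0.6196, 0.1042, 0.0086]
tool_rot: [3.138, -0.001, -2.051]
ft_force: [-1.1, -0.1, 0.8]
grip_width: 0.016
```

```bash
python3 - <<'E'
from h import *
front()
E
```

```text
12.45 [0.6196 0.1042 0.0086] [ 3.138e+00 -1.000e-03 -2.051e+00] [-1.13 -0.14  0.77]
[0.6039 0.0696] [ 0.038  -0.0021] [252.  190.6] [84 80]
```

move_arm(
  plan=[
    {"rotation": [0,0,0],"delta_pos": [0.006,0,-0.001],"grip": 0.016},
    {"rotation": [0,0,0],"delta_pos": [0.016,0,-0.001],"grip": 0.016},
    {"rotation": [0,0,0],"delta_pos": [0.028,0,-0.001],"grip": 0.016},
    {"rotation": [0,0,0],"delta_pos": [0.04,0,-0.001],"grip": 0.016},
    {"rotation": [0,0,0],"delta_pos": [0.052,0,-0.001],"grip": 0.016},
    {"rotation": [0,0,0],"delta_pos": [0.064,0,-0.001],"grip": 0.016},
    {"rotation": [0,0,0],"delta_pos": [0.076,0,-0.001],"grip": 0.016},
    {"rotation": [0,0,0],"delta_pos": [0.088,0,-0.001],"grip": 0.016},
    {"rotation": [0,0,0],"delta_pos": [0.098,0,-0.001],"grip": 0.016},
    {"rotation": [0,0,0],"delta_pos": [0.102,0,-0.001],"grip": 0.016},
  ],
)

```text
time: 13.75
eef_pos: [0.5727, 0.013, 0.0107]
tool_rot: [3.139, -0.001, -2.052]
ft_force: [0.2, -0.1, 0.8]
grip_width: 0.0161
```

```bash
python3 - <<'E'
from h import *
front()
b=(AX,-.060); h1=-np.pi/2
o=observe(); s=(*o["eef_pos"],o["tool_rot"][2]); h0=s[3]
P=lin(s,tcp(b,h0),5)+[tcp(b,h) for h in np.linspace(h0,h1,6)[1:]]
rows(P,.016)
E
```

```text
13.75 [0.5727 0.013  0.0107] [ 3.139e+00 -1.000e-03 -2.052e+00] [ 0.15 -0.07  0.77]
[ 0.5588 -0.0149] [ 0.0312 -0.0007] [254.9 202.3] [82 78]
[0.4786 0.1474] [-0.0756  0.1456] [493.9 365.7] [45 34]
[{"rotation": [0.002, -0.001, -0.0], "delta_pos": [0.0099, -0.0002, 0.0001], "grip": 0.016}, {"rotation": [0.002, -0.001, -0.0], "delta_pos": [0.0199, -0.0005, 0.0003], "grip": 0.016}, {"rotation": [0.002, -0.001, -0.0], "delta_pos": [0.0298, -0.0007, 0.0004], "grip": 0.016}, {"rotation": [0.002, -0.001, -0.0], "delta_pos": [0.0398, -0.0009, 0.0005], "grip": 0.016}, {"rotation": [0.002, -0.001, -0.0], "delta_pos": [0.0497, -0.0012, 0.0007], "grip": 0.016}, {"rotation": [0.002, -0.001, -0.096], "delta_pos": [0.0499, 0.0019, 0.0007], "grip": 0.016}, {"rotation": [0.002, -0.001, -0.193], "delta_pos": [0.0503, 0.005, 0.0007], "grip": 0.016}, {"rotation": [0.003, -0.001, -0.289], "delta_pos": [0.051, 0.008, 0.0007], "grip": 0.016}, {"rotation": [0.003, -0.001, -0.385], "delta_pos": [0.0521, 0.0109, 0.0007], "grip": 0.016}, {"rotation": [0.003, -0.0, -0.481], "delta_pos": [0.0533, 0.0137, 0.0007], "grip": 0.016}]
```

move_arm(
  plan=[
    {"rotation": [0,0,0],"delta_pos": [0.01,0,0.001],"grip": 0.016},
    {"rotation": [0,0,0],"delta_pos": [0.02,-0.0005,0.001],"grip": 0.016},
    {"rotation": [0,0,0],"delta_pos": [0.03,-0.0007,0.001],"grip": 0.016},
    {"rotation": [0,0,0],"delta_pos": [0.04,-0.001,0.001],"grip": 0.016},
    {"rotation": [0,0,0],"delta_pos": [0.0485,-0.001,0.001],"grip": 0.016},
    {"rotation": [0,0,-0.096],"delta_pos": [0.05,0.002,0.001],"grip": 0.016},
    {"rotation": [0,0,-0.193],"delta_pos": [0.0505,0.005,0.001],"grip": 0.016},
    {"rotation": [0,0,-0.289],"delta_pos": [0.051,0.008,0.001],"grip": 0.016},
    {"rotation": [0,0,-0.385],"delta_pos": [0.052,0.011,0.001],"grip": 0.016},
    {"rotation": [0,0,-0.481],"delta_pos": [0.0535,0.0137,0.001],"grip": 0.016},
  ],
)

```text
time: 15.05
eef_pos: [0.5355, -0.0284, 0.0098]
tool_rot: [3.139, 0.0, -1.568]
ft_force: [0.6, -0.5, 0.4]
grip_width: 0.0159
```

```bash
python3 - <<'E'
from h import *
front()
E
```

```text
15.05 [ 0.5355 -0.0284  0.0098] [ 3.139  0.    -1.568] [ 0.56 -0.52  0.38]
[ 0.5897 -0.1428] [ 0.1145 -0.0538] [122.9   9. ] [79 24]
[ 0.5367 -0.1441] [ 0.1157 -0.0009] [254.9   5.6] [67 15]
[ 0.4761 -0.1392] [0.1106 0.0597] [404.2  20.1] [100  47]
[ 0.5391 -0.0629] [ 0.0345 -0.0035] [249.8 197.1] [76 73]
```

move_arm(
  plan=[
    {"rotation": [0,0,0],"delta_pos": [0.01,-0.0003,0],"grip": 0.016},
    {"rotation": [0,0,0],"delta_pos": [0.022,-0.0003,0],"grip": 0.016},
    {"rotation": [0,0,0],"delta_pos": [0.034,-0.0003,0],"grip": 0.016},
    {"rotation": [0,0,0],"delta_pos": [0.045,-0.0003,0],"grip": 0.016},
    {"rotation": [0,0,0],"delta_pos": [0.056,-0.0003,0],"grip": 0.016},
    {"rotation": [0,0,0],"delta_pos": [0.068,-0.0003,0],"grip": 0.016},
    {"rotation": [0,0,0],"delta_pos": [0.08,-0.0003,0],"grip": 0.016},
    {"rotation": [0,0,0],"delta_pos": [0.092,-0.0003,0],"grip": 0.016},
    {"rotation": [0,0,0],"delta_pos": [0.101,-0.0003,0],"grip": 0.016},
    {"rotation": [0,0,0],"delta_pos": [0.104,-0.0003,0],"grip": 0.016},
  ],
)

```text
time: 16.35
eef_pos: [0.5361, -0.133, 0.0097]
tool_rot: [3.139, 0.0, -1.564]
ft_force: [-0.6, 0.1, -0.6]
grip_width: 0.0164
```

```bash
python3 - <<'E'
from h import *
front()
b=(.4795,.1545); w=(AX,-.060); h=head(b,w); print(h)
o=observe(); p=o["eef_pos"]
s=(AX,p[1]+.02,.012,-np.pi/2); u=(AX,-.06,.06,-np.pi/2); m=tcp(b,h,.010,.06)
rows([s,u]+lin(u,m,5)+[tcp(b,h,.01,.035)]+[tcp(b,h,.010,.010)]*2,.016)
E
```

```text
16.35 [ 0.5361 -0.133   0.0097] [ 3.139  0.    -1.564] [-0.61  0.08 -0.59]
[ 0.5942 -0.2421] [ 0.1095 -0.0574] [115.9  23.2] [101  57]
[ 0.4807 -0.2382] [0.1049 0.0561] [393.4  36. ] [100  82]
[ 0.5919 -0.2062] [ 0.0736 -0.0553] [132.9 114.4] [91 94]
[ 0.537 -0.206] [ 0.073  -0.0003] [256.3 115.8] [91 94]
[ 0.4779 -0.2001] [0.0667 0.0587] [386.4 130.1] [92 78]
[ 0.5407 -0.1695] [ 0.0366 -0.0043] [248.1 193.2] [81 71]
[ 0.5897 -0.1612] [ 0.0286 -0.0534] [148.9 208.5] [82 77]
-1.3141152557564544
[{"rotation": [0.003, 0.0, 0.007], "delta_pos": [-0.02, 0.0002, -0.0023], "grip": 0.016}, {"rotation": [0.003, 0.0, 0.007], "delta_pos": [-0.073, 0.0, -0.0503], "grip": 0.016}, {"rotation": [0.003, 0.0, -0.045], "delta_pos": [-0.1241, 0.0131, -0.0503], "grip": 0.016}, {"rotation": [0.003, 0.0, -0.096], "delta_pos": [-0.1752, 0.0261, -0.0502], "grip": 0.016}, {"rotation": [0.003, 0.0, -0.147], "delta_pos": [-0.2263, 0.0392, -0.0502], "grip": 0.016}, {"rotation": [0.003, 0.0, -0.199], "delta_pos": [-0.2774, 0.0522, -0.0501], "grip": 0.016}, {"rotation": [0.003, 0.0, -0.25], "delta_pos": [-0.3285, 0.0653, -0.0501], "grip": 0.016}, {"rotation": [0.003, 0.0, -0.25], "delta_pos": [-0.3285, 0.0652, -0.0251], "grip": 0.016}, {"rotation": [0.003, 0.0, -0.25], "delta_pos": [-0.3285, 0.0651, -0.0001], "grip": 0.016}, {"rotation": [0.003, 0.0, -0.25], "delta_pos": [-0.3285, 0.0651, -0.0001], "grip": 0.016}]
```

move_arm(
  plan=[
    {"rotation": [0,0,0],"delta_pos": [-0.02,0,-0.003],"grip": 0.016},
    {"rotation": [0,0,0],"delta_pos": [-0.073,0,-0.05],"grip": 0.016},
    {"rotation": [0,0,-0.045],"delta_pos": [-0.124,0.013,-0.05],"grip": 0.016},
    {"rotation": [0,0,-0.096],"delta_pos": [-0.175,0.026,-0.05],"grip": 0.016},
    {"rotation": [0,0,-0.147],"delta_pos": [-0.226,0.039,-0.05],"grip": 0.016},
    {"rotation": [0,0,-0.199],"delta_pos": [-0.277,0.052,-0.05],"grip": 0.016},
    {"rotation": [0,0,-0.25],"delta_pos": [-0.3285,0.065,-0.05],"grip": 0.016},
    {"rotation": [0,0,-0.25],"delta_pos": [-0.3285,0.065,-0.05],"grip": 0.016},
    {"rotation": [0,0,-0.25],"delta_pos": [-0.3285,0.065,-0.025],"grip": 0.016},
    {"rotation": [0,0,-0.25],"delta_pos": [-0.3285,0.065,0],"grip": 0.016},
  ],
)

```text
time: 17.65
eef_pos: [0.4687, 0.1956, 0.0098]
tool_rot: [3.14, 0.001, -1.314]
ft_force: [0.2, 0.8, -0.7]
grip_width: 0.0161
```

```bash
python3 - <<'E'
from h import *
front()
E
```

```text
17.65 [0.4687 0.1956 0.0098] [ 3.140e+00  1.000e-03 -1.314e+00] [ 0.22  0.8  -0.71]
[0.4823 0.1542] [ 0.0435 -0.0027] [251.5 179.9] [85 82]
```

move_arm(
  plan=[
    {"rotation": [0,0,0],"delta_pos": [0.008,0,0],"grip": 0.016},
    {"rotation": [0,0,0],"delta_pos": [0.018,0,0],"grip": 0.016},
    {"rotation": [0,0,0],"delta_pos": [0.03,0,0],"grip": 0.016},
    {"rotation": [0,0,0],"delta_pos": [0.042,0,0],"grip": 0.016},
    {"rotation": [0,0,0],"delta_pos": [0.054,0,0],"grip": 0.016},
    {"rotation": [0,0,0],"delta_pos": [0.066,0,0],"grip": 0.016},
    {"rotation": [0,0,0],"delta_pos": [0.078,0,0],"grip": 0.016},
    {"rotation": [0,0,0],"delta_pos": [0.09,0,0],"grip": 0.016},
    {"rotation": [0,0,0],"delta_pos": [0.1,0,0],"grip": 0.016},
    {"rotation": [0,0,0],"delta_pos": [0.106,0,0],"grip": 0.016},
  ],
)

```text
time: 18.95
eef_pos: [0.4941, 0.0918, 0.0067]
tool_rot: [3.135, 0.001, -1.314]
ft_force: [0.3, 0.2, 0.5]
grip_width: 0.016
```

```bash
python3 - <<'E'
from h import *
front()
b=(AX,-.060); h1=-np.pi/2
o=observe(); s=(*o["eef_pos"],o["tool_rot"][2]); h0=s[3]
P=lin(s,tcp(b,h0),10)+[tcp(b,h) for h in np.linspace(h0,h1,4)[1:]]
rows(P,.016)
E
```

```text
18.95 [0.4941 0.0918 0.0067] [ 3.135e+00  1.000e-03 -1.314e+00] [0.28 0.19 0.45]
[0.5054 0.0596] [ 0.034  -0.0027] [251.5 200.7] [84 73]
[{"rotation": [0.006, 0.001, 0.0], "delta_pos": [0.0125, -0.0002, -0.0003], "grip": 0.016}, {"rotation": [0.006, 0.001, 0.0], "delta_pos": [0.025, -0.0004, -0.0007], "grip": 0.016}, {"rotation": [0.006, 0.001, 0.0], "delta_pos": [0.0375, -0.0005, -0.001], "grip": 0.016}, {"rotation": [0.006, 0.001, 0.0], "delta_pos": [0.05, -0.0007, -0.0014], "grip": 0.016}, {"rotation": [0.006, 0.001, 0.0], "delta_pos": [0.0625, -0.0009, -0.0017], "grip": 0.016}, {"rotation": [0.006, 0.001, 0.0], "delta_pos": [0.075, -0.0011, -0.0021], "grip": 0.016}, {"rotation": [0.006, 0.001, 0.0], "delta_pos": [0.0875, -0.0012, -0.0024], "grip": 0.016}, {"rotation": [0.006, 0.001, 0.0], "delta_pos": [0.1001, -0.0014, -0.0028], "grip": 0.016}, {"rotation": [0.006, 0.001, 0.0], "delta_pos": [0.1126, -0.0016, -0.0031], "grip": 0.016}, {"rotation": [0.006, 0.001, 0.0], "delta_pos": [0.1251, -0.0018, -0.0034], "grip": 0.016}]
[{"rotation": [0.006, 0.0, 0.085], "delta_pos": [0.1252, -0.0045, -0.0035], "grip": 0.016}, {"rotation": [0.006, 0.0, 0.171], "delta_pos": [0.1255, -0.0072, -0.0035], "grip": 0.016}, {"rotation": [0.006, -0.0, 0.256], "delta_pos": [0.1261, -0.0099, -0.0035], "grip": 0.016}]
```

move_arm(
  plan=[
    {"rotation": [0.006,0,0],"delta_pos": [0.004,0,-0.003],"grip": 0.016},
    {"rotation": [0.006,0,0],"delta_pos": [0.016,0,-0.0035],"grip": 0.016},
    {"rotation": [0.006,0,0],"delta_pos": [0.03,-0.0005,-0.0035],"grip": 0.016},
    {"rotation": [0.006,0,0],"delta_pos": [0.044,-0.0007,-0.0035],"grip": 0.016},
    {"rotation": [0.006,0,0],"delta_pos": [0.058,-0.001,-0.0035],"grip": 0.016},
    {"rotation": [0.006,0,0],"delta_pos": [0.072,-0.001,-0.0035],"grip": 0.016},
    {"rotation": [0.006,0,0],"delta_pos": [0.086,-0.0012,-0.0035],"grip": 0.016},
    {"rotation": [0.006,0,0],"delta_pos": [0.1,-0.0014,-0.0035],"grip": 0.016},
    {"rotation": [0.006,0,0],"delta_pos": [0.113,-0.0016,-0.0035],"grip": 0.016},
    {"rotation": [0.006,0,0],"delta_pos": [0.123,-0.0018,-0.0035],"grip": 0.016},
  ],
)

```text
time: 20.25
eef_pos: [0.5275, -0.0279, 0.0101]
tool_rot: [3.141, 0.001, -1.315]
ft_force: [0.6, -0.3, -0.4]
grip_width: 0.0154
```

```bash
python3 - <<'E'
from h import *
front()
b=(AX,-.060); h1=-np.pi/2
o=observe(); s=(*o["eef_pos"],o["tool_rot"][2]); h0=s[3]
P=[tcp(b,h) for h in np.linspace(h0,h1,4)[1:]]+lin(tcp(b,h1),(AX,-.133,.01,h1),7)
rows(P,.016)
E
```

```text
20.25 [ 0.5275 -0.0279  0.0101] [ 3.141e+00  1.000e-03 -1.315e+00] [ 0.62 -0.25 -0.44]
[ 0.5333 -0.146 ] [0.1157 0.0242] [317.8   6.4] [71 18]
[ 0.4761 -0.1479] [0.1031 0.08  ] [450.2  41.4] [101  92]
[ 0.538  -0.0599] [ 0.0337 -0.0021] [252.7 198.9] [82 73]
[{"rotation": [-0.0, 0.0, 0.085], "delta_pos": [0.0004, -0.0025, 0.0001], "grip": 0.016}, {"rotation": [-0.0, 0.0, 0.17], "delta_pos": [0.0007, -0.0052, 0.0001], "grip": 0.016}, {"rotation": [-0.0, 0.0, 0.255], "delta_pos": [0.0013, -0.0078, 0.0001], "grip": 0.016}, {"rotation": [-0.0, 0.0, 0.255], "delta_pos": [0.0158, -0.004, 0.0001], "grip": 0.016}, {"rotation": [-0.0, 0.0, 0.255], "delta_pos": [0.0303, -0.0002, 0.0001], "grip": 0.016}, {"rotation": [-0.0, 0.0, 0.255], "delta_pos": [0.0449, 0.0035, 0.0001], "grip": 0.016}, {"rotation": [-0.0, 0.0, 0.255], "delta_pos": [0.0594, 0.0073, 0.0001], "grip": 0.016}, {"rotation": [-0.0, 0.0, 0.255], "delta_pos": [0.0739, 0.0111, 0.0001], "grip": 0.016}, {"rotation": [-0.0, 0.0, 0.255], "delta_pos": [0.0884, 0.0149, 0.0001], "grip": 0.016}, {"rotation": [-0.0, 0.0, 0.255], "delta_pos": [0.1029, 0.0187, 0.0001], "grip": 0.016}]
```

move_arm(
  plan=[
    {"rotation": [0,0,0.085],"delta_pos": [0.0004,-0.0025,0],"grip": 0.016},
    {"rotation": [0,0,0.17],"delta_pos": [0.0007,-0.005,0],"grip": 0.016},
    {"rotation": [0,0,0.255],"delta_pos": [0.0013,-0.0078,0],"grip": 0.016},
    {"rotation": [0,0,0.255],"delta_pos": [0.0013,-0.0078,0],"grip": 0.016},
    {"rotation": [0,0,0.255],"delta_pos": [0.011,-0.0053,0],"grip": 0.016},
    {"rotation": [0,0,0.255],"delta_pos": [0.022,-0.0023,0],"grip": 0.016},
    {"rotation": [0,0,0.255],"delta_pos": [0.03,-0.0002,0],"grip": 0.016},
  ],
)

```text
time: 21.18
eef_pos: [0.5356, -0.0587, 0.0101]
tool_rot: [-3.141, -0.0, -1.57]
ft_force: [-0.4, -0.3, -0.8]
grip_width: 0.0157
```

```bash
python3 - <<'E'
from h import *
front()
E
```

```text
21.175 [ 0.5356 -0.0587  0.0101] [-3.141 -0.    -1.57 ] [-0.37 -0.31 -0.78]
[ 0.5895 -0.1592] [ 0.1005 -0.0539] [128.2  47.9] [ 97 101]
[ 0.537  -0.1617] [ 0.1029 -0.0014] [253.8  41.4] [98 92]
[ 0.4761 -0.1504] [0.0917 0.0595] [396.3  70.7] [ 96 102]
[ 0.5387 -0.0927] [ 0.034 -0.003] [250.7 197.9] [77 72]
```

move_arm(
  plan=[
    {"rotation": [0,0,0],"delta_pos": [0.01,0,0],"grip": 0.016},
    {"rotation": [0,0,0],"delta_pos": [0.021,0,0],"grip": 0.016},
    {"rotation": [0,0,0],"delta_pos": [0.032,0,0],"grip": 0.016},
    {"rotation": [0,0,0],"delta_pos": [0.043,0,0],"grip": 0.016},
    {"rotation": [0,0,0],"delta_pos": [0.054,0,0],"grip": 0.016},
    {"rotation": [0,0,0],"delta_pos": [0.065,0,0],"grip": 0.016},
    {"rotation": [0,0,0],"delta_pos": [0.072,0,0],"grip": 0.016},
    {"rotation": [0,0,0],"delta_pos": [0.074,0,0],"grip": 0.016},
  ],
)

```text
time: 22.22
eef_pos: [0.5357, -0.1339, 0.0101]
tool_rot: [-3.141, -0.0, -1.572]
ft_force: [0.7, 0.7, 1.4]
grip_width: 0.0161
```

move_arm(
  plan=[
    {"rotation": [0,0,0],"delta_pos": [-0.008,0,0],"grip": 0.016},
    {"rotation": [0,0,0],"delta_pos": [-0.02,0,-0.01],"grip": 0.016},
    {"rotation": [0,0,0],"delta_pos": [-0.03,0,-0.06],"grip": 0.016},
    {"rotation": [0,0,0],"delta_pos": [-0.03,0,-0.11],"grip": 0.016},
    {"rotation": [0,0,0],"delta_pos": [-0.03,0,-0.16],"grip": 0.016},
    {"rotation": [0,0,0],"delta_pos": [-0.03,0,-0.16],"grip": 0.016},
  ],
)

```text
time: 22.98
eef_pos: [0.5373, -0.1032, 0.1748]
tool_rot: [-3.134, -0.003, -1.57]
ft_force: [-1.0, -0.5, -0.2]
grip_width: 0.0163
```

```bash
python3 - <<'E'
from h import *
c=front(); save(c,'w5.png',None,1.4)
for n in("scene","side"):
    d=capture(n); print(n,[(ce,bb[2:],ray(d,ce,.012)[0][:2].round(3)) for ce,a,bb in blobs(d["pixels"],"gold") if -.3<ray(d,ce,.012)[0][1]<.25 and .4<ray(d,ce,.012)[0][0]<.7])
    if n=="scene": save(d,'s5.png',(140,130,440,310),2.6)
E
```

```text
22.975 [ 0.5373 -0.1032  0.1748] [-3.134e+00 -3.000e-03 -1.570e+00] [-1.   -0.52 -0.23]
[ 0.5949 -0.2494] [ 0.1462 -0.0575] [193.8  19.8] [46 44]
[ 0.5369 -0.2105] [0.1073 0.0005] [258.   66.5] [ 45 139]
[ 0.4802 -0.2417] [0.1385 0.0572] [320.5  29.2] [47 51]
[ 0.5925 -0.2055] [ 0.1023 -0.0551] [199.4  72.3] [44 47]
[ 0.478  -0.1961] [0.0928 0.0594] [319.4  82.9] [45 47]
[ 0.5902 -0.1599] [ 0.0567 -0.0528] [204.5 121.5] [41 42]
[ 0.4788 -0.1566] [0.0534 0.0586] [315.9 125. ] [42 35]
[0.8272 0.0637] [-0.1668 -0.2899] [ 24.6 305.2] [35 29]
scene [(array([205.2, 182.3]), array([32, 10], dtype=int32), array([ 0.473, -0.206])), (array([201.7, 194.3]), array([36, 10], dtype=int32), array([ 0.534, -0.208])), (array([186.8, 205.5]), array([12, 10], dtype=int32), array([ 0.592, -0.254])), (array([205.4, 206.5]), array([25, 11], dtype=int32), array([ 0.589, -0.183]))]
side []
```

View pics/w5.png

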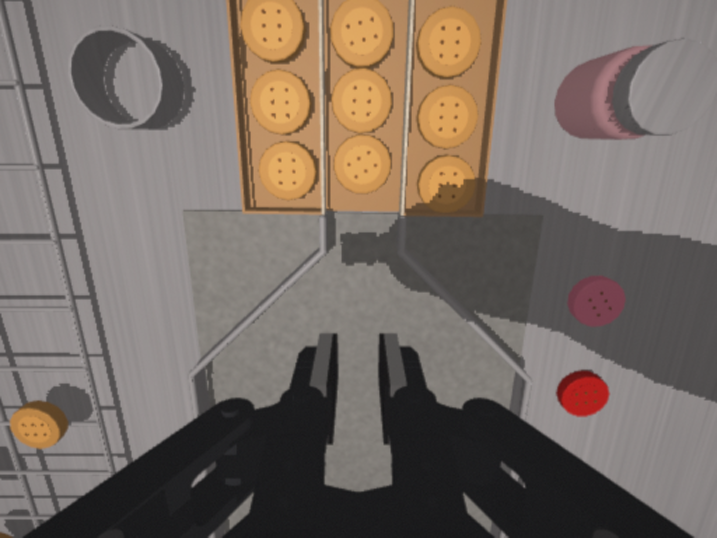

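View pics/s5.png

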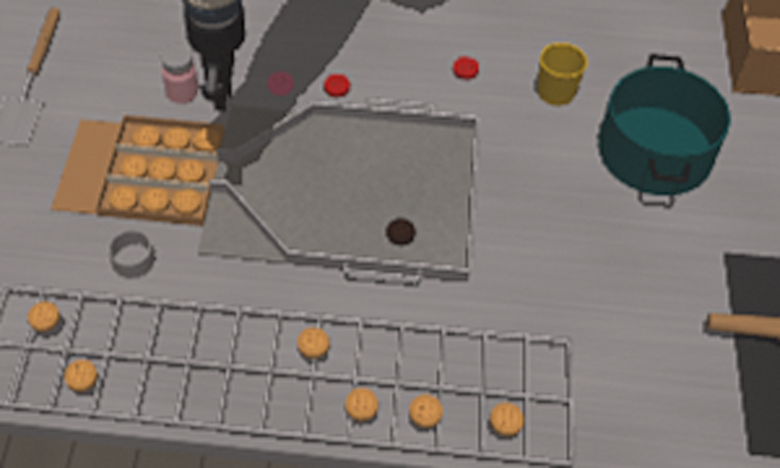

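The wrist view shows all three biscuits flat in the middle lane at (361,165), (361,100) and (361,32), clear of the lane's near edge at row 212. The scene view shows the burnt one still in its place at (400,231), with nothing else moved. I hand the job in.

```bash
python3 -c "
from cell import *
print(finish_job())"
```

```text
the job is handed in; nothing more can be done
None
```

All three golden biscuits are in the middle lane, and I handed the job in at about 23 s of the 69 s allowed. I slid them in one at a time, with the fingertips set 16 mm apart as a cradle.

**Last checks:**
- **Biscuits:** the final wrist and scene views show them flat in a row between the lane walls. The nearest one's edge is about 15 mm inside the open end.
- **Burnt biscuit and bystanders:** the burnt biscuit is still in its rear quarter of the tray. The scene view showed nothing else moved.
- **Forces:** the wrist force read no more than about 2 N at the end of each move.
- **Arm:** it was lifted clear when I handed in.

**What failed or disagreed:**
- My first wrist turn ran into joint 6's range limit, so I turned the other way round, which cost about 4 s.
- The wrist camera put the gate about 1.3 mm off my first estimate, and I corrected for it.
- During one push the fingertips sank to 6.7 mm, just above the tray floor at 6 mm, and I raised them again.
- The final side view gave no usable check, because its colour mask picked out no biscuits.

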